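Gauge a hammer-handle blank against the flip stop

ROBOT

A 7-joint arm with a two-finger parallel gripper is mounted at the origin on the work surface. World frame = base frame: x ahead of the robot, y to its left, z up, the work surface at z = 0. Lengths are in m, angles in rad, forces in N, time in s.
With the tool pointing down it reaches from about 0.425 to 0.975 m from the base axis. Payload 16.7 kg.
Tool frame: the origin (TCP) lies at the very end of the fingers, on their centre line; the grasp point (between the pads) lies 19 mm behind it; z points along the fingers, y is the line along which they close (so a half turn about z gives the same grasp; the last joint's range is limited). The gripper opens to 85 mm and grips with 20 to 120 N. Pads are 22 mm wide; open, the fingers measure 114 mm over their backs; the gripper's body (76 mm by 85 mm) begins 54 mm behind the grasp point. The pads swing forward as they close: fully open they stand 13 mm farther back than shut.
Start: joints at [1.115, 0.426, 0.074, 1.606, -0.034, 1.111, -0.067], TCP at [0.204, -0.643, 0.231] pointing down, gripper open.
Joint ranges: [-2.85, 2.85], [-0.5, 2.14], [-1.23, 1.37], [0.21, 2.46], [-1.02, 4.16], [0.16, 2.05], [-2.73, 2.73]. Speed limits (rad/s): [1.89, 1.89, 2.39, 2.39, 3.01, 3.01, 3.01].

INTERFACE

Orientations are given as a unit quaternion [x, y, z, w].
In Python, from workcell import bot, imaging, job gives the robot as it stands.
- The arm moves only by the tool jog_arm, never from a script. Its argument "rows" is text: rows parted by semicolons, each of 4 numbers parted by spaces: the shift along the world's x, y, z in mm, then the turn about the world's z in rad. A call has 1 to 8 rows; each row shifts and turns the commanded pose from where the row before left it; what a row does not reach is not made up. A row lasts 1/12 s, in which the tool goes at most 41.7 mm and 7.16 degrees, less where a joint would pass 70% of its speed; a pose out of reach is approached as far as the arm can. A call is refused whole if a number of a shift passes 41.7 or a number of a turn 0.125, either way. A call with a gripper value outside its range is refused whole. "jaw" is the closure, from 0 (fully open) to 1 (shut), set as the call begins (left out, the last holds). The fingers move at their own pace and stop on an object; "newtons" is the grip in N (left out, the last holds). Time passes only in rows, so rows that do not move let the fingers close. It gives the time, the measured TCP pose, the force, the opening and the grip force at its end, in the units of the state.
- bot.get_state(): the state, without advancing time (a new reading comes with each control period).
- imaging.get_image(name): name is "scene" or "side" or "wrist"; returns a dict with "image" (480x640x3 uint8, red, green, blue), "mtx" (3x3 intrinsics, pixels), "rvec" (rotation vector, rad) and "tvec" (3), from world to camera coordinates, as OpenCV has them; the wrist camera has in their place "mount" (4x4, takes a point from camera to tool coordinates, whose origin is the TCP and whose axes are the flange's). Camera axes: x right, y down, z forward; pixel columns grow to the right and rows downward; lengths in m; the calibration is good to about 2 mm. A picture is of the moment at which its call begins: read the wrist's pose just before it. There is no depth.
- job.close_job(): hands the job in; it is judged then, once.
The state is a dict: "time": time; "joints": joint angles; "joint_vel": joint speeds; "tau": joint torques, N m; "position": TCP position; "orientation": TCP orientation; "ft_force": force on the tool from outside, world axes, zero at the start; "moment": the same for the moment, N m; "finger_gap": finger opening in m; "gripper_force": force on a finger pad.
Only numpy, scipy, OpenCV 4.12 (cv2) and the standard library are available. Lean on these libraries where they do the work, as an engineer would, in place of code of your own. Each camera call takes 0.05 s, during which the arm holds its last target. There are 200 camera calls.

TASK

Flip the stop on the saw guide fully down, then bring the long hammer-handle blank flat along the fence and slide its end up to the tip of the stop's setting screw, holding it there with a light but definite push for a moment; how far the screw sticks out is not known, so feel for it, never push hard and never shift the stop along its rail. Then let go of the blank and flip the stop back up out of the way, leaving the blank lying where it was gauged, flush with the fence, and everything else on the bench alone.

Things in the scene. Friction and masses are not known exactly. Their poses are not given: they have to be found in the camera images.
- guide: Fixed saw guide. Origin on the bench top; x across the fence, away from the robot, y along it, z up. Plywood bed x -110 to 90, y -200 to 200 mm, top at z = 12. Dark steel fence along y: front face (the blank lies against it) at x = 20, 12 thick, top at z = 26. Aluminium rail behind it, x 36 to 76, top z = 24. The blank rests on the bed.
- carriage: Steel carriage on the rail, 40 x 46 mm, top z = 74. Origin: middle of the hinge pin, guide x = 56, z = 62, y 20 to 100 mm; axes as the guide's, hinge along y. Held only by friction: slips along y at about 28 N; must not shift over 2 mm. Push the blank on the screw with 3 to 12 N; over 20 N is too hard, and the contact is stiff (about 20 N per mm).
- stop_leaf (a joint): Hinge of the stop, rad: 0 = fully down (arm level, to -x of the hinge, on a hard stop), pi/2 upright, 1.75 leaning back on its upper stop. Friction 0.13 N m: stays where left. Aluminium, 12 mm thick along y: arm 20 deep, 98 long from the hinge; below it, when down, a leaf plate at guide x -20 to 14, down to z = 18. The leaf plate carries the setting screw.
- stop_tab (a point): Where to hold the stop: on the arm's centre line 86 mm from the hinge axis, 12 mm from its free end, mid-thickness (12 mm, along y); moves with the arm. Stop down: at guide x = -30, z = 62 (arm's top 72), 22 mm in front of the gauged blank's front face; upright: x = 56, z = 148.
- stop_line (a point): Where the setting screw, 14 mm thick, comes out of the -y face of the lowered leaf plate: 6 mm to the -y side of the hinge's middle, guide x = 6, z = 32 mm; fixed to the carriage, axes as the guide's. The screw sticks out 4 to 14 mm towards -y, set differently each time and not measured: the blank's end seats on the screw's flat tip, so find it by feel.
- blank: Hammer-handle blank: pale wooden bar 28 wide (x) x 160 long (y) x 36 high (z) mm, about 0.16 kg, loose on the bed in front of the fence, to the -y side of the stop. Origin: centre of its underside. Flush with the fence, the origin is at guide x = 6; its top 22 mm stand above the fence, so it can be held across its width from above.
- blank_lead (a point): Centre of the blank's +y end face, the end that meets the stop (18 mm above its underside).
- blank_tail (a point): Centre of the blank's -y end face.
- offcut: Short pale wooden offcut 45 x 28 x 36 mm on the bed, beyond the stop; leave alone.
- copper_bowl: Copper bowl, 120 mm across; leave alone.
- hammer: Hammer lying on the bench; leave alone.
- square: Try square, dark wood stock and steel blade; leave alone.
- bench_brush: Bench brush; leave alone.
- wax_tin: Round brass tin, 80 mm across, 50 mm high; leave alone.
Mind the look-alikes: they are no part of the job. What is shaped like the blank but yellow is not meant.

How it is judged:
By the outcome, as a careful person would: the job done as asked, in the order asked, and still so for the second after the job is handed in, with the robot touching nothing.
It also fails if it takes over 72 s, if anything falls off the work surface, if the arm or the gripper's body presses on something with over 40 N, if the wrist force passes 120 N, or if a joint passes its speed limit or range.

## Working session

There is one attempt and no reset: what is moved stays moved. The work goes in short steps, Python scripts to look and compute and a tool call to move; the robot and the scene stay as the last step left them, time stands still between calls to the robot, and variables do not carry over. Pictures are saved under pics/ and viewed, at most 10 in all, crops included, and the job is handed in when it is done.

Besides the shell and the picture viewer there is one more tool, called after "Emit:" by a JSON object that holds its "method" and its "body". jog_arm: Moves the arm, as the interface text tells. Its arguments: {"type":"object","properties":{"rows":{"type":"string"},"jaw":{"type":"number"},"newtons":{"type":"number"}},"required":["rows"]}

```bash
mkdir -p pics
cat > h.py <<'E'
import numpy as np, cv2
from workcell import bot, imaging, job
def grab(n):
    d=imaging.get_image(n); cv2.imwrite
    return d
def save(d,f): cv2.imwrite('pics/'+f,cv2.cvtColor(d['image'],cv2.COLOR_RGB2BGR))
def ray(d,px):
    R=cv2.Rodrigues(np.array(d['rvec'],float))[0]; t=np.array(d['tvec'],float).ravel()
    v=R.T@np.linalg.inv(d['mtx'])@np.array([px[0],px[1],1.]); return -R.T@t,v
def onz(d,px,z):
    o,v=ray(d,px); return o+v*(z-o[2])/v[2]
def proj(d,P):
    return cv2.projectPoints(np.array(P,float).reshape(-1,3),np.array(d['rvec'],float),np.array(d['tvec'],float),np.array(d['mtx']),None)[0].reshape(-1,2)
E
python3 - <<'E'
from h import *
import pickle
for n in('scene','side'):
    d=grab(n); save(d,n+'0.png'); pickle.dump(d,open(n+'0.pkl','wb')); print(n,ray(d,(320,240)))
s=bot.get_state(); print(s)
E
```

```text
scene (array([ 0.90895212, -0.39421816,  1.00334772]), array([-0.33938162,  0.4009873 , -0.85096292]))
side (array([0.40779482, 0.89158805, 0.62077239]), array([ 0.10626108, -0.84590169, -0.522668  ]))
{'time': 0.1, 'joints': array([ 1.11448833,  0.42664341,  0.07385084,  1.60653693, -0.03412687,
        1.11082542, -0.0670911 ]), 'joint_vel': array([ 0.00129968, -0.00162395,  0.00041931, -0.0006083 ,  0.00048391,
       -0.00142864,  0.00016756]), 'tau': array([ 8.68063158e-03, -9.51530385e+01,  3.77182201e+00, -4.64398706e+01,
        1.96689565e-02,  6.52825227e-03, -3.87311559e-05]), 'position': array([ 0.203733  , -0.64312817,  0.23070062]), 'orientation': array([ 9.88258983e-01,  1.52786942e-01, -1.14727836e-04, -5.65603861e-04]), 'ft_force': array([-1.30897449,  0.19666726,  0.41052676]), 'moment': array([ 0.00697562, -0.00389209,  0.07353206]), 'gripper_force': 0.0, 'finger_gap': 0.08544775975864276}
```

View pics/scene0.png

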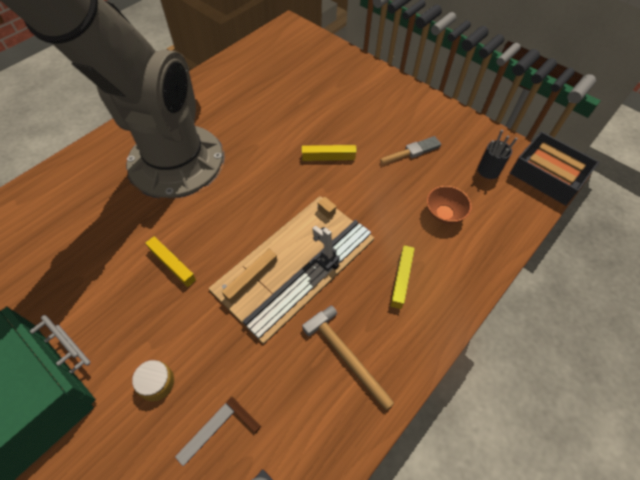

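View pics/side0.png

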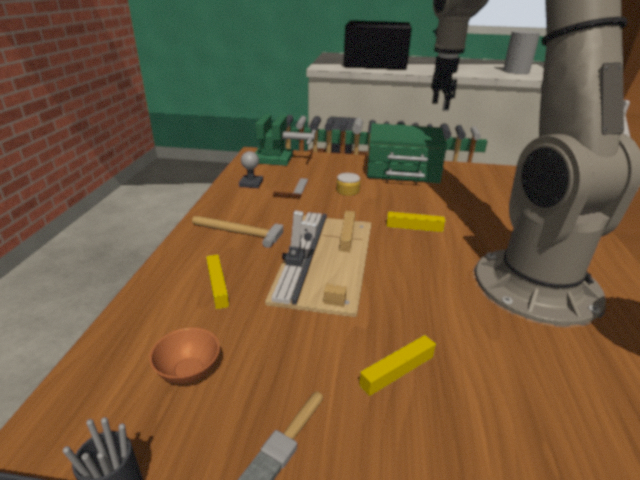

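The scene view shows the guide with its bed corners at about (210,289), (263,340), (373,238) and (322,198), and the upright stop at (323,245). The side view agrees: stop at (300,235), blank at (347,230), offcut at (335,294).

These could be taken for the blank (scene pixels):
- Pale bar at (250,275)
- Yellow bars at (328,153), (170,261) and (403,277)
- Offcut at (327,207)

I choose the pale bar at (250,275) and check it in a close crop.

Run:
```python
from h import *
import pickle
d=pickle.load(open('scene0.pkl','rb'))
im=cv2.cvtColor(d['image'],cv2.COLOR_RGB2BGR)
c=cv2.resize(im[190:350,195:390],None,fx=4,fy=3.75*4/3.75,interpolation=cv2.INTER_CUBIC)[:600]
cv2.imwrite('pics/crop1.png',c); print(c.shape)
for p in [(210,289),(263,340),(373,238),(322,198)]: print(p,onz(d,p,.012).round(4))
```

```text
(600, 780, 3)
(210, 289) [ 0.4063 -0.2155  0.012 ]
(263, 340) [ 0.5961 -0.2192  0.012 ]
(373, 238) [0.6139 0.1718 0.012 ]
(322, 198) [0.4257 0.1805 0.012 ]
```

View pics/crop1.png

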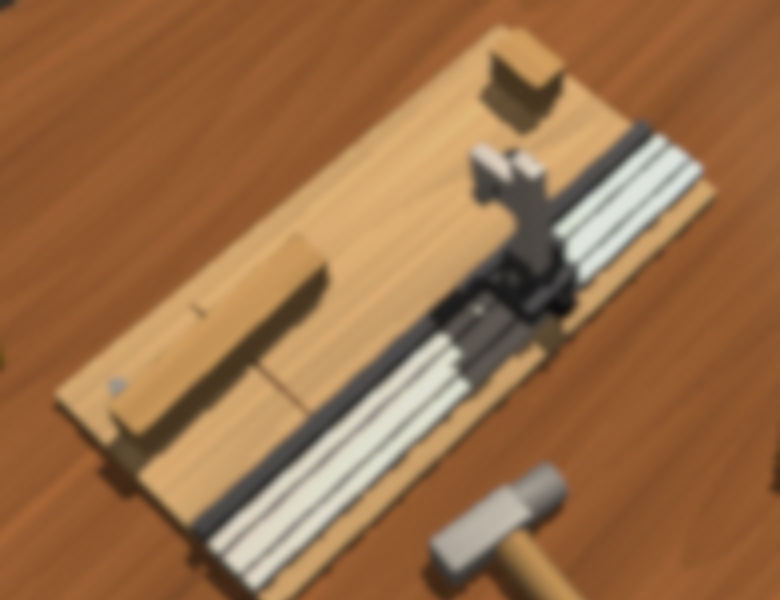

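Pale bar, as described: top face corners in the crop at about (110,405), (300,235), (328,268) and (135,435). It lies off the fence. Stop upright, with its tip near (530,165).

Run:
```python
from h import *
import pickle
d=pickle.load(open('scene0.pkl','rb'))
P=lambda c:(195+c[0]/4-.4,190+c[1]/4-.4)
g=[onz(d,P(c),.012) for c in [(55,395),(503,25),(717,190)]]
print(np.round(g,4)); a=g[1]-g[0]; print(np.linalg.norm(a),np.linalg.norm(g[2]-g[1]))
yaw=np.arctan2(a[1],a[0])-np.pi/2; print('yaw',yaw)
b=g[2]-g[1]; print('yaw2',np.arctan2(b[1],b[0]))
c=(g[0]+g[2])/2; R=np.array([[np.cos(yaw),-np.sin(yaw)],[np.sin(yaw),np.cos(yaw)]])
O=c[:2]-R@[-.010,0]; print('origin',O)
T=lambda p:(R.T@(np.array(p)[:2]-O)*1e3).round(1)
for q in [(110,405),(300,235),(328,268),(135,435)]: print('blank',T(onz(d,P(q),.048)),onz(d,P(q),.048).round(4))
for q in [(193,528),(640,125)]: print('fence', T(onz(d,P(q),.026)))
for q in [(510,300),(535,290)]: print('hinge', T(onz(d,P(q),.062)))
for q in [(530,160)]: print('tip', T(onz(d,P(q),.160)))
W=lambda x,y,z: np.r_[O+R@[x/1e3,y/1e3],z/1e3]
e=[W(56,y,160) for y in(20,100)]+[W(56,y,62) for y in(20,60,100)]
print((proj(d,e)-[195,190])*4)
```

```text
[[ 0.4019 -0.2171  0.012 ]
 [ 0.4173  0.183   0.012 ]
 [ 0.6138  0.1756  0.012 ]]
0.40037452758316106 0.19667536226154675
yaw -0.03841035687876637
yaw2 -0.03782314605417379
origin [ 0.51783952 -0.02112103]
blank [ -61.2 -187.3] [ 0.4495 -0.206   0.048 ]
blank [-66.6 -29. ] [ 0.4502 -0.0475  0.048 ]
blank [-36.6 -33. ] [ 0.48   -0.0527  0.048 ]
blank [ -35.7 -189.5] [ 0.4749 -0.2091  0.048 ]
fence [  23.8 -200.1]
fence [ 22.7 195.7]
hinge [65.1 23.9]
hinge [71.3 39.6]
tip [46.1 57.9]
[[494.95966685 209.28151446]
 [590.86588944 124.64316153]
 [493.0540926  293.23777819]
 [538.03629471 252.38067307]
 [581.76793467 212.65944718]]
```

Emit:
{"method": "jog_arm", "body": {"rows": "16 32.5 7 -0.01725;16 32.5 7 -0.01725;16 32.5 7 -0.01725;16 32.5 7 -0.01725;16 32.5 7 -0.01725;16 32.5 7 -0.01725;16 32.5 7 -0.01725;16 32.5 7 -0.01725"}}

```text
time: 0.77
position: [0.3321, -0.3817, 0.2875]
orientation: [0.996, 0.084, -0.0, -0.0]
ft_force: [0.4, -0.4, 0.8]
finger_gap: 0.0856
gripper_force: 0.0
```

Emit:
{"method": "jog_arm", "body": {"rows": "16 32.5 7 -0.01725;16 32.5 7 -0.01725;16 32.5 7 -0.01725;16 32.5 7 -0.01725;16 32.5 7 -0.01725;16 32.5 7 -0.01725;16 32.5 7 -0.01725;16 32.5 7 -0.01725"}}

```text
time: 1.43
position: [0.4601, -0.1217, 0.3436]
orientation: [1.0, 0.015, 0.0, 0.0]
ft_force: [1.3, -1.1, -0.1]
finger_gap: 0.0855
gripper_force: 0.0
```

Emit:
{"method": "jog_arm", "body": {"rows": "16 32.5 7 -0.01725;16 32.5 7 -0.01725;16 32.5 7 -0.01725;16 32.5 7 -0.01725;0 0 0 0"}}

```text
time: 1.85
position: [0.5257, 0.0134, 0.3722]
orientation: [1.0, -0.016, 0.001, -0.001]
ft_force: [-0.6, 0.1, -0.3]
finger_gap: 0.0857
gripper_force: 0.0
```

```bash
cat >> h.py <<'E'
from scipy.spatial.transform import Rotation as Ro
def wrist():
    s=bot.get_state(); d=imaging.get_image('wrist'); M=np.array(d['mount'])
    Rt=Ro.from_quat(s['orientation']).as_matrix()
    Rc=Rt@M[:3,:3]; o=s['position']+Rt@M[:3,3]   # cam->world
    d['rvec']=cv2.Rodrigues(Rc.T)[0]; d['tvec']=-Rc.T@o; return d,s
def img(d): return cv2.cvtColor(d['image'],cv2.COLOR_RGB2BGR)
E
python3 - <<'E'
from h import *
import pickle
d,s=wrist(); save(d,'w1.png'); pickle.dump(d,open('w1.pkl','wb')); print(s['time'],s['position'],s['orientation'],s['ft_force'],d['mount'])
E
```

```text
1.85 [0.52570555 0.01338438 0.37224361] [ 9.99868223e-01 -1.61618783e-02  7.94768307e-04 -1.30362753e-03] [-0.62881905  0.08482165 -0.31940158] [[ 1.05714376e-04 -9.45784012e-01 -3.24796229e-01  8.45032341e-02]
 [ 9.99999845e-01  2.77527132e-04 -4.82660667e-04  3.77241800e-04]
 [ 5.46632509e-04 -3.24796128e-01  9.45783895e-01 -1.42027033e-01]
 [ 0.00000000e+00  0.00000000e+00  0.00000000e+00  1.00000000e+00]]
```

View pics/w1.png

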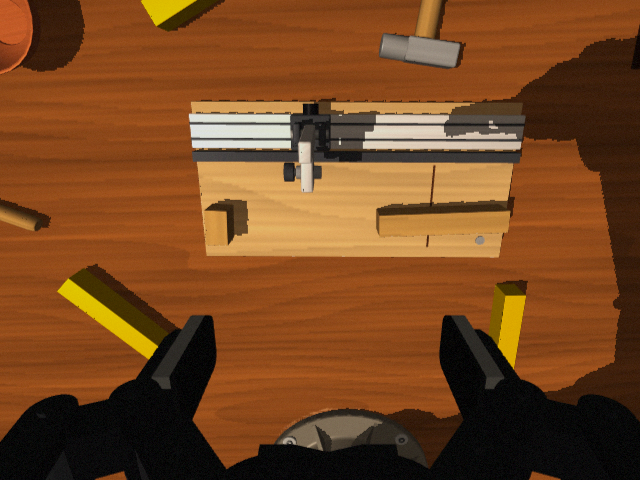

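The wrist view shows the bed at corners (191,101), (522,103), (499,257) and (207,257), with the fence at v≈156. The upright stop is at u≈306, v 135–192, and its screw row at v≈172 has a knob on +y and the tip on -y. The blank spans (377..510, 203..236) and the offcut is at (217,224).

Run:
```python
from h import *
import pickle
d=pickle.load(open('w1.pkl','rb')); im=img(d).astype(int); g=im.sum(2)
def edge(line,rows):pass
# vertical step edges along columns: bed bottom (row ~257), fence front bottom/top (~162)
def vstep(u,a,b,sgn):
    dg=np.diff(g[a:b,u-1:u+2].mean(1)); i=np.argmax(sgn*dg); return a+i+.5
def hstep(v,a,b,sgn):
    dg=np.diff(g[v-1:v+2,a:b].mean(0)); i=np.argmax(sgn*dg); return a+i+.5
for u in (230,260,350,400,470): print(u,'bedfront',vstep(u,248,266,-1),'fencefront',vstep(u,155,172,1))
L=[(hstep(v,185,225,1),v) for v in (180,190,245,252)]; R=[(hstep(v,490,522,-1),v) for v in (175,185,245,252)]
print(L,R)
def fit(pts): return np.polyfit([p[0] for p in pts],[p[1] for p in pts],1)
B=[(u,np.float64(vstep(u,248,266,-1))) for u in range(220,370,6)]+[(u,np.float64(vstep(u,248,266,-1))) for u in range(380,490,6)]
W=np.array([onz(d,p,.012) for p in B]); m,c=np.polyfit(W[:,1],W[:,0],1); print('bed front x=m y+c',m,c, np.std(W[:,0]-m*W[:,1]-c))
F=[(u,vstep(u,150,172,1)) for u in list(range(215,280,5))+list(range(350,500,5))]
W=np.array([onz(d,p,.012) for p in F]); m2,c2=np.polyfit(W[:,1],W[:,0],1); print('fence z12',m2,c2, np.std(W[:,0]-m2*W[:,1]-c2))
for p in L+R: print('end',onz(d,p,.012).round(4))
# rows through stop
for v in (140,160,185,190): print(v,[(u,int(g[v,u])) for u in range(282,326,2)])
print([(v,int(g[v,307])) for v in range(95,200,4)])
```

```text
230 bedfront 255.5 fencefront 161.5
260 bedfront 255.5 fencefront 161.5
350 bedfront 256.5 fencefront 161.5
400 bedfront 256.5 fencefront 162.5
470 bedfront 256.5 fencefront 162.5
[(np.float64(198.5), 180), (np.float64(199.5), 190), (np.float64(205.5), 245), (np.float64(205.5), 252)] [(np.float64(511.5), 175), (np.float64(509.5), 185), (np.float64(500.5), 245), (np.float64(499.5), 252)]
bed front x=m y+c 0.03551171618180445 0.41060246216275814 0.0004215996483004715
fence z12 0.03648500969224564 0.538023561319202 0.0002682423627939706
end [0.5209 0.1794 0.012 ]
end [0.5079 0.1799 0.012 ]
end [0.4325 0.1821 0.012 ]
end [0.4224 0.1834 0.012 ]
end [ 0.5147 -0.2194  0.012 ]
end [ 0.5018 -0.2184  0.012 ]
end [ 0.4201 -0.2158  0.012 ]
end [ 0.41   -0.2155  0.012 ]
140 [(282, 430), (284, 427), (286, 369), (288, 376), (290, 347), (292, 181), (294, 210), (296, 177), (298, 155), (300, 184), (302, 174), (304, 177), (306, 166), (308, 176), (310, 168), (312, 131), (314, 137), (316, 167), (318, 122), (320, 66), (322, 62), (324, 48)]
160 [(282, 174), (284, 181), (286, 176), (288, 176), (290, 178), (
[... 360 characters left out ...]
6), (308, 581), (310, 549), (312, 302), (314, 460), (316, 467), (318, 460), (320, 456), (322, 465), (324, 461)]
190 [(282, 478), (284, 473), (286, 477), (288, 476), (290, 478), (292, 473), (294, 479), (296, 476), (298, 473), (300, 486), (302, 601), (304, 619), (306, 605), (308, 586), (310, 549), (312, 345), (314, 472), (316, 469), (318, 474), (320, 487), (322, 480), (324, 474)]
[(95, 248), (99, 227), (103, 302), (107, 88), (111, 81), (115, 129), (119, 143), (123, 75), (127, 175), (131, 176), (135, 177), (139, 173), (143, 559), (147, 611), (151, 582), (155, 587), (159, 568), (163, 526), (167, 609), (171, 618), (175, 614), (179, 607), (183, 603), (187, 601), (191, 572), (195, 491), (199, 485)]
```

Run:
```python
from h import *
import pickle
d=pickle.load(open('w1.pkl','rb')); im=img(d)
c=np.hstack([cv2.resize(im[90:205,270:350],None,fx=5,fy=5,interpolation=cv2.INTER_CUBIC),cv2.resize(im[180:265,360:520],(400,212),interpolation=cv2.INTER_CUBIC).copy() if 0 else np.zeros((575,1,3),np.uint8)])
cv2.imwrite('pics/crop2.png',c)
```

```text
(no output)
```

View pics/crop2.png

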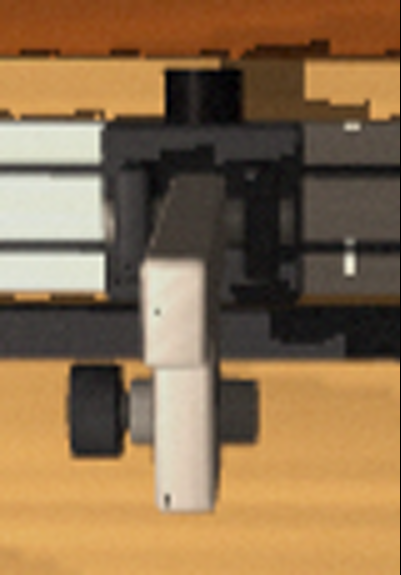

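The crop shows the arm's end face at px u 299–311, v 142–163, with the plate below it to v≈192 and the screw tip to the right, on the -y side.

```bash
cat >> h.py <<'E'
yaw=-0.0370; RG=np.array([[np.cos(yaw),-np.sin(yaw)],[np.sin(yaw),np.cos(yaw)]]); O=np.array([.518,-.020])
def toG(p): return np.r_[(RG.T@(np.array(p)[:2]-O))*1e3,p[2]*1e3].round(1)
def toW(x,y,z): return np.r_[O+RG@[x/1e3,y/1e3],z/1e3].round(4)
E
python3 - <<'E'
from h import *
import pickle
d=pickle.load(open('w1.pkl','rb'))
P=lambda c:(270+c[0]/5-.4,90+c[1]/5-.4)
for q in [(145,260),(207,260),(148,363),(205,363)]: print('armtop',toG(onz(d,P(q),.160)))
for q in [(158,508),(215,508)]: print('plate end',toG(onz(d,P(q),.138)))
for q in [(260,410),(130,410),(217,410)]: print('screw',toG(onz(d,P(q),.112)))
for q in [(103,200),(300,200)]: print('carr',toG(onz(d,P(q),.074)))
im=img(d); hsv=cv2.cvtColor(im,cv2.COLOR_BGR2HSV)
# blank corners
for q in [(377,209),(508,204),(510,231),(379,237)]: print('blank',toG(onz(d,q,.048)))
ds=pickle.load(open('side0.pkl','rb')); print(proj(ds,[toW(56,y,160) for y in (20,40,60,80)]))
for y in (30,40,50): print('tab',toW(56,y,148))
E
```

```text
armtop [ 57.8  59.5 160. ]
armtop [ 57.9  48.6 160. ]
armtop [ 40.   59.3 160. ]
armtop [ 40.   49.1 160. ]
plate end [  9.   59.4 138. ]
plate end [  9.1  48.4 138. ]
screw [ 23.7  40.2 112. ]
screw [ 23.6  66.6 112. ]
screw [ 23.7  48.9 112. ]
carr [62.4 74.6 74. ]
carr [62.6 32.2 74. ]
blank [-32. -26.  48.]
blank [ -24.9 -184.    48. ]
blank [ -59.1 -191.6   48. ]
blank [-67.9 -30.1  48. ]
[[297.64153553 204.61162888]
 [295.77214496 208.46981585]
 [293.79491575 212.45714107]
 [291.79277046 216.58768172]]
tab [0.5751 0.0079 0.148 ]
tab [0.5754 0.0179 0.148 ]
tab [0.5758 0.0279 0.148 ]
```

Emit:
{"method": "jog_arm", "body": {"rows": "9 3 -32 0;9 3 -32 0;9 3 -32 0;9 4 -32 0;9 3 -32 0;0 3 -32 0;0 0 0 0;0 0 0 0", "jaw": 0.6, "newtons": 20}}

```text
time: 2.57
position: [0.5677, 0.0249, 0.1784]
orientation: [1.0, -0.019, -0.002, 0.0]
ft_force: [-0.1, 0.0, 1.0]
finger_gap: 0.0341
gripper_force: 0.0
```

Run:
```python
from h import *
import pickle
d,s=wrist(); save(d,'w2.png'); pickle.dump(d,open('w2.pkl','wb')); print(s['time'],toG(s['position']),s['orientation'],s['ft_force'],s['finger_gap'])
```

```text
2.5667 [ 48.   46.7 178.4] [ 9.99814143e-01 -1.91972556e-02 -1.76919179e-03  1.21460262e-04] [-0.1102482   0.01606805  1.01535278] 0.03411446266263681
```

View pics/w2.png

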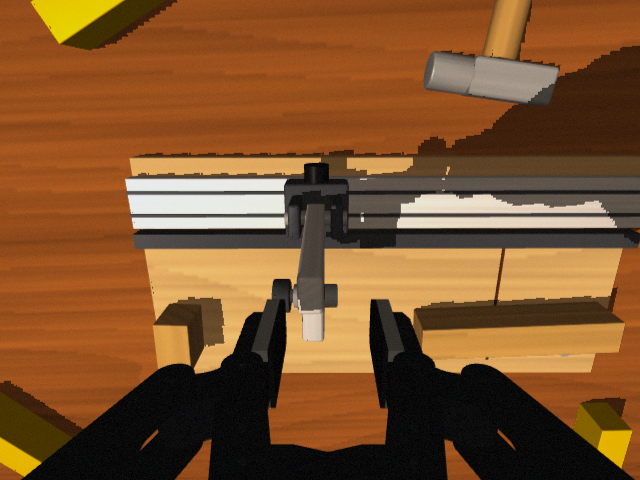

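The arm's end face is at u 302–323, v 312–341, between the fingers at u≈284 and 374. It sits left of (to +y of) the finger centre.

Run:
```python
from h import *
import pickle
d=pickle.load(open('w2.pkl','rb')); g=img(d).astype(int).sum(2)
for v in (318,326,335):
    r=g[v,290:335]; dr=np.diff(r); print(v,290+np.argmax(dr)+.5,290+np.argmin(dr)+.5)
for q in [(302,310),(325,310),(303,341),(323,341)]: print(toG(onz(d,q,.160)))
```

```text
318 302.5 301.5
326 324.5 322.5
335 302.5 321.5
[ 42.2  58.  160. ]
[ 42.1  47.5 160. ]
[ 25.6  57.9 160. ]
[ 25.6  48.5 160. ]
```

Run:
```python
from h import *
import pickle
a=pickle.load(open('w1.pkl','rb'));b=pickle.load(open('w2.pkl','rb'))
def tri(pa,pb):
    A=[];B=[]
    for d,p in((a,pa),(b,pb)):
        o,v=ray(d,p); v/=np.linalg.norm(v); M=np.eye(3)-np.outer(v,v); A.append(M);B.append(M@o)
    x=np.linalg.lstsq(np.vstack(A),np.hstack(B),rcond=None)[0]; return toG(x)
P=lambda c:(270+c[0]/5-.4,90+c[1]/5-.4)
print('back',tri(P((176,260)),(313.5,310)),'front',tri(P((176,363)),(313,341)),'screw tip',tri(P((260,410)),(337.5,295)))
s=bot.get_state();print(toG(s['position']))
```

```text
back [ 61.   51.8 193.2] front [ 43.9  52.3 187.3] screw tip [ 23.2  40.3 108.8]
[ 49.1  46.8 180.2]
```

Run:
```python
from h import *
import pickle
a=pickle.load(open('w1.pkl','rb'));b=pickle.load(open('w2.pkl','rb'))
for th in (1.45,1.57):
  c,s=np.cos(th),np.sin(th)
  def L(r,n): # r along arm, n toward plate side
    return 56-r*c-n*s, 62+r*s-n*c
  for nm,r,n in(('endback',98,-10),('endfront',98,10),('platetop',76,44),('screw',50,30)):
    x,z=L(r,n); print(th,nm,round(x),round(z),proj(a,toW(x,54,z)).round(0),proj(b,toW(x,54,z)).round(0))
```

```text
1.45 endback 54 160 [[305. 146.]] [[310. 287.]]
1.45 endfront 34 158 [[305. 168.]] [[311. 323.]]
1.45 platetop 3 132 [[307. 196.]] [[314. 347.]]
1.45 screw 20 108 [[308. 174.]] [[315. 299.]]
1.57 endback 66 160 [[305. 132.]] [[310. 262.]]
1.57 endfront 46 160 [[305. 155.]] [[311. 303.]]
1.57 platetop 12 138 [[307. 188.]] [[313. 339.]]
1.57 screw 26 112 [[308. 169.]] [[315. 293.]]
```

Run:
```python
from h import *
import pickle
b=pickle.load(open('w2.pkl','rb')); im=img(b)
cv2.imwrite('pics/crop3.png',cv2.resize(im[190:350,265:385],None,fx=3.7,fy=3.7,interpolation=cv2.INTER_CUBIC))
```

```text
(no output)
```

View pics/crop3.png

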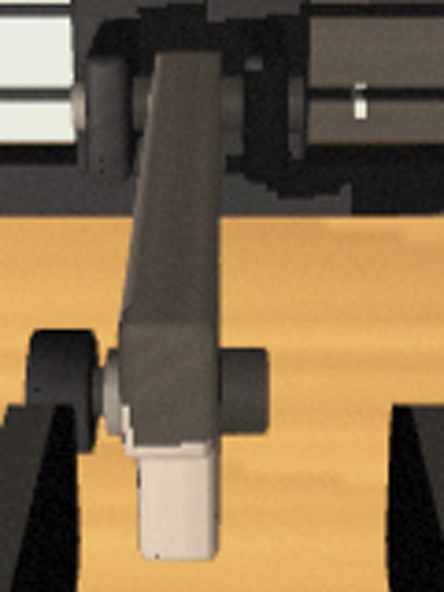

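The crop shows the arm's end face at px v 276–310, u 298–324, with the bright plate end below it. That fits theta≈1.51 and y≈53.7, so the tab is at about guide (51, 53.7, 148).

Emit:
{"method": "jog_arm", "body": {"rows": "2 7 0 0;0 0 0 0"}}

```text
time: 2.78
position: [0.5721, 0.0336, 0.1816]
orientation: [1.0, -0.019, 0.002, -0.0]
ft_force: [0.1, 0.4, 0.7]
finger_gap: 0.0343
gripper_force: 0.0
```

Run:
```python
from h import *
s=bot.get_state();print(s['time'],toG(s['position']),Ro.from_quat(s['orientation']).as_matrix()[:,0].round(4), toW(51,53.7,129), s['ft_force'])
```

```text
2.7833 [ 52.   55.6 181.6] [ 0.9993 -0.038   0.0034] [0.571  0.0318 0.129 ] [0.11771933 0.39895547 0.68535615]
```

Emit:
{"method": "jog_arm", "body": {"rows": "-1 -2 -18 0;0 0 -18 0;0 0 -17 0;0 0 0 0;0 0 0 0"}}

```text
time: 3.2
position: [0.57, 0.0306, 0.1272]
orientation: [1.0, -0.019, 0.0, -0.0]
ft_force: [1.0, 0.2, 0.8]
finger_gap: 0.0338
gripper_force: 0.0
```

Emit:
{"method": "jog_arm", "body": {"rows": "0 0 0 0;0 0 0 0", "jaw": 0.75}}

```text
time: 3.37
position: [0.5707, 0.0307, 0.1279]
orientation: [1.0, -0.019, 0.001, -0.0]
ft_force: [0.8, -0.5, 0.1]
finger_gap: 0.0217
gripper_force: 0.0
```

Run:
```python
from h import *
import pickle
d,s=wrist(); save(d,'w3.png');print(s['time'],toG(s['position']), s['ft_force'],s['finger_gap'])
im=img(d); cv2.imwrite('pics/w3c.png',im[180:480,150:490])
```

```text
3.3667 [ 50.8  52.6 127.9] [ 0.84991253 -0.51592569  0.10793347] 0.021665964533094054
```

View pics/w3c.png

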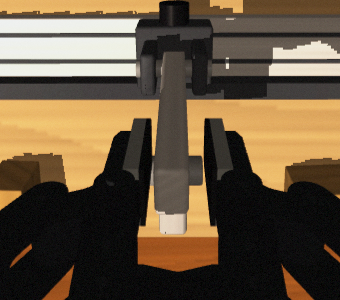

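The arm (crop u 155–190) is about 2 mm left of the gap's centre (150–205), so I shift +y and close.

Emit:
{"method": "jog_arm", "body": {"rows": "0 1.5 0 0;0 0 0 0"}}

```text
time: 3.58
position: [0.5701, 0.0324, 0.1269]
orientation: [1.0, -0.019, 0.0, -0.0]
ft_force: [-0.6, -0.9, -0.4]
finger_gap: 0.0214
gripper_force: 0.0
```

Emit:
{"method": "jog_arm", "body": {"rows": "0 0 0 0;0 0 0 0;0 0 0 0;0 0 0 0", "jaw": 1, "newtons": 20}}

```text
time: 3.92
position: [0.57, 0.0328, 0.1268]
orientation: [1.0, -0.019, 0.0, -0.0]
ft_force: [-1.7, 4.1, 5.6]
finger_gap: 0.0118
gripper_force: 23.7
```

Emit:
{"method": "jog_arm", "body": {"rows": "-10.4 0.4 -1.4 0;-10.1 0.4 -2.7 0;-9.7 0.4 -3.9 0;-9.2 0.3 -5.1 0;0 0 0 0"}}

```text
time: 4.33
position: [0.5293, 0.0343, 0.1128]
orientation: [1.0, -0.019, -0.0, -0.0]
ft_force: [-0.5, 4.9, 0.4]
finger_gap: 0.0116
gripper_force: 23.2
```

Emit:
{"method": "jog_arm", "body": {"rows": "-8.5 0.3 -6.2 0;-7.6 0.3 -7.2 0;-6.7 0.2 -8.1 0;-5.6 0.2 -8.9 0;0 0 0 0"}}

```text
time: 4.75
position: [0.5012, 0.0353, 0.0817]
orientation: [1.0, -0.019, -0.0, -0.0]
ft_force: [1.3, 6.2, -2.9]
finger_gap: 0.0117
gripper_force: 23.8
```

Emit:
{"method": "jog_arm", "body": {"rows": "-4.4 0.2 -9.5 0;-3.2 0.1 -10 0;-2 0.1 -10 0;-0.5 0 -8 0;0 0 0 0;0 0 0 0"}}

```text
time: 5.25
position: [0.4915, 0.0356, 0.0446]
orientation: [1.0, -0.019, -0.001, -0.0]
ft_force: [0.5, 5.7, -5.5]
finger_gap: 0.0116
gripper_force: 24.7
```

Emit:
{"method": "jog_arm", "body": {"rows": "0 0.2 -1 0;0 0 0 0"}}

```text
time: 5.42
position: [0.4914, 0.0357, 0.0439]
orientation: [1.0, -0.019, -0.0, -0.0]
ft_force: [-1.2, 5.5, 0.2]
finger_gap: 0.0116
gripper_force: 25.5
```

Emit:
{"method": "jog_arm", "body": {"rows": "0 0 -1 0;0 0 0 0"}}

```text
time: 5.58
position: [0.4914, 0.0357, 0.043]
orientation: [1.0, -0.019, -0.0, -0.0]
ft_force: [-2.4, 5.4, 1.1]
finger_gap: 0.0114
gripper_force: 25.8
```

Emit:
{"method": "jog_arm", "body": {"rows": "0 0 -1 0;0 0 0 0"}}

```text
time: 5.75
position: [0.4914, 0.0357, 0.0421]
orientation: [1.0, -0.019, -0.0, -0.0]
ft_force: [-3.5, 5.5, 2.4]
finger_gap: 0.0119
gripper_force: 25.9
```

Emit:
{"method": "jog_arm", "body": {"rows": "0 0 -1 0;0 0 -1 0;0 0 0 0"}}

```text
time: 6.0
position: [0.4915, 0.0357, 0.0401]
orientation: [1.0, -0.019, -0.0, -0.0]
ft_force: [-3.0, 6.2, 2.2]
finger_gap: 0.0118
gripper_force: 25.9
```

Emit:
{"method": "jog_arm", "body": {"rows": "0 0 -1 0;0 0 -1 0;0 0 0 0"}}

```text
time: 6.25
position: [0.4915, 0.0357, 0.0381]
orientation: [1.0, -0.019, -0.0, -0.0]
ft_force: [-1.9, 5.0, 2.5]
finger_gap: 0.0116
gripper_force: 25.9
```

Emit:
{"method": "jog_arm", "body": {"rows": "0 0 -1 0;0 0 -1 0;0 0 0 0"}}

```text
time: 6.5
position: [0.4917, 0.0357, 0.0366]
orientation: [1.0, -0.019, -0.0, -0.0]
ft_force: [-7.1, 4.9, 16.5]
finger_gap: 0.0115
gripper_force: 28.2
```

Run:
```python
from h import *
d,s=wrist(); save(d,'w4.png')
im=img(d); a=cv2.resize(im[40:260,200:440],(480,440))
d=grab('side'); b=cv2.resize(img(d)[205:280,260:340],(320,300),interpolation=cv2.INTER_CUBIC); b=cv2.copyMakeBorder(b,0,140,0,0,cv2.BORDER_CONSTANT)
cv2.imwrite('pics/c4.png',np.hstack([a,b])); print(s['time'],s['ft_force'],toG(s['position']))
```

```text
6.5 [-7.13701575  4.88344064 16.46333543] [-28.3  54.7  36.6]
```

View pics/c4.png

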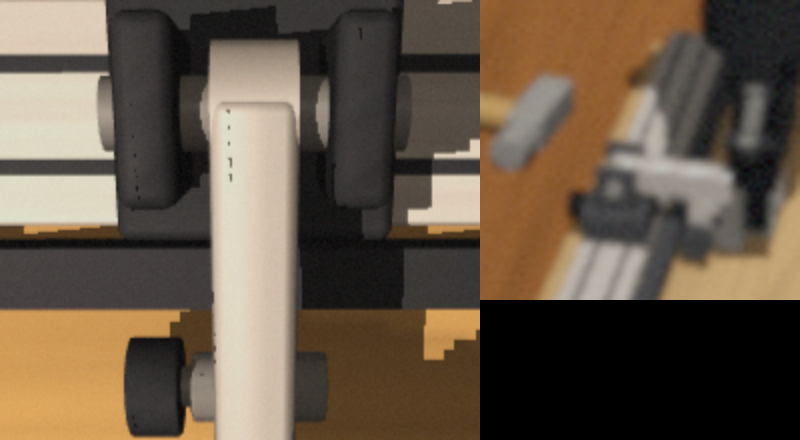

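Emit:
{"method": "jog_arm", "body": {"rows": "0 0 1 0;0 0 0 0;0 0 0 0;0 0 0 0", "jaw": 0.6}}

```text
time: 6.93
position: [0.4918, 0.0349, 0.0371]
orientation: [1.0, -0.019, -0.0, 0.0]
ft_force: [-0.8, -0.0, -0.4]
finger_gap: 0.0342
gripper_force: 0.0
```

Emit:
{"method": "jog_arm", "body": {"rows": "0 0 20 0;0 0 35 0;-5 -20 10 0.1;-5 -35 0 0.1;-5 -35 0 0.1;-5 -35 0 0.1;-5 -25 0 0.1;-5 0 0 0.1", "jaw": 0.3}}

```text
time: 7.6
position: [0.461, -0.1202, 0.1021]
orientation: [0.961, 0.277, -0.0, 0.001]
ft_force: [-0.6, -0.4, 0.2]
finger_gap: 0.06
gripper_force: 0.0
```

Run:
```python
from h import *
import pickle
d,s=wrist(); save(d,'w5.png'); pickle.dump(d,open('w5.pkl','wb'));print(s['time'],s['ft_force'],toG(s['position']),s['position'],s['joints'])
b=pickle.load(open('w1.pkl','rb'))
im=img(b); hsv=cv2.cvtColor(im,cv2.COLOR_BGR2HSV)
print([(v,int(im[v,440].sum())) for v in range(194,246,2)])
```

```text
7.6 [-0.57147043 -0.37348681  0.22439303] [ -53.3 -102.3  102.1] [ 0.46098479 -0.12021558  0.10206649] [ 0.57623816  0.32036618 -0.52719214  2.13191385  0.23796692  0.74519214
 -1.11541401]
[(194, 431), (196, 453), (198, 465), (200, 457), (202, 403), (204, 178), (206, 124), (208, 108), (210, 116), (212, 102), (214, 403), (216, 396), (218, 385), (220, 386), (222, 392), (224, 392), (226, 393), (228, 397), (230, 415), (232, 427), (234, 409), (236, 455), (238, 448), (240, 464), (242, 475), (244, 496)]
```

Run:
```python
from h import *
import pickle
b=pickle.load(open('w1.pkl','rb')); g=img(b).astype(int).sum(2)
pts=[]
for u in range(390,500,10):
    r=np.diff(g[204:222,u-1:u+2].mean(1)); pts.append((u,204+np.argmax(r)+.5))
W=np.array([toG(onz(b,p,.048)) for p in pts]); print(pts); m,c=np.polyfit(W[:,1],W[:,0],1); print('fence-side edge x=',m,'y+',c, 'at mid -108:',m*-108+c)
for v in(220,228): print(v,[(u,int(g[v,u])) for u in list(range(370,386,1))],[(u,int(g[v,u])) for u in range(500,516)])
for q in((378,224),(509,220)): print(toG(onz(b,q,.048)))
```

```text
[(390, np.float64(215.5)), (400, np.float64(214.5)), (410, np.float64(214.5)), (420, np.float64(213.5)), (430, np.float64(213.5)), (440, np.float64(213.5)), (450, np.float64(212.5)), (460, np.float64(212.5)), (470, np.float64(212.5)), (480, np.float64(211.5)), (490, np.float64(211.5))]
fence-side edge x= -0.04453444482048702 y+ -41.47552775588359 at mid -108: -36.665807715270994
220 [(370, 470), (371, 477), (372, 463), (373, 471), (374, 471), (375, 460), (376, 259), (377, 206), (378, 225), (379, 325), (380, 382), (381, 382), (382, 379), (383, 378), (384, 378), (385, 387)] [(500, 376), (501, 379), (502, 372), (503, 382), (504, 376), (505, 374), (506, 384), (507, 372), (508, 375), (509, 281), (510, 250), (511, 243), (512, 251), (513, 244), (514, 240), (515, 243)]
228 [(370, 473), (371, 468), (372, 472), (373, 470), (374, 460), (375, 456), (376, 281), (377, 210), (378, 223), (379, 351), (380, 397), (381, 411), (382, 402), (383, 407), (384, 408), (385, 397)] [(500, 400), (501, 399), (502, 410), (503, 405), (504, 407), (505, 402), (506, 407), (507, 396), (508, 320), (509, 245), (510, 246), (511, 230), (512, 236), (513, 248), (514, 247), (515, 232)]
[-51.  -28.1  48. ]
[ -45.  -188.2   48. ]
```

Emit:
{"method": "jog_arm", "body": {"rows": "0 0 0 0.12;0 0 0 0.12;0 0 0 0.12;0 0 0 0.12;0 0 0 0.12;0 0 0 0.12;0 0 0 0.12;0 0 0 0.12"}}

```text
time: 8.32
position: [0.4621, -0.1142, 0.1022]
orientation: [0.723, 0.691, 0.0, -0.0]
ft_force: [0.7, 0.0, 0.1]
finger_gap: 0.0596
gripper_force: 0.0
```

Emit:
{"method": "jog_arm", "body": {"rows": "2 -13 -10 0.008;0 0 -25 0;0 0 -25 0;0 0 -13 0;0 0 0 0"}}

```text
time: 8.73
position: [0.4624, -0.1275, 0.0264]
orientation: [0.723, 0.691, -0.001, -0.002]
ft_force: [-1.3, -0.3, 0.0]
finger_gap: 0.0596
gripper_force: 0.0
```

Emit:
{"method": "jog_arm", "body": {"rows": "0 0 0 0;0 0 0 0;0 0 0 0;0 0 0 0", "jaw": 1, "newtons": 25}}

```text
time: 9.07
position: [0.4647, -0.128, 0.0303]
orientation: [0.722, 0.692, 0.0, 0.001]
ft_force: [-0.5, 0.0, 2.6]
finger_gap: 0.0277
gripper_force: 24.7
```

Run:
```python
from h import *
d,s=wrist(); save(d,'w6.png');print(s['time'],s['ft_force'],toG(s['position']),s['position'],Ro.from_quat(s['orientation']).as_matrix()[:,0].round(4))
```

```text
9.0667 [-0.46406635  0.04068757  2.55548297] [ -49.3 -109.9   30.3] [ 0.46465079 -0.12803759  0.0302645 ] [ 4.180e-02  9.991e-01 -5.000e-04]
```

Emit:
{"method": "jog_arm", "body": {"rows": "8.6 7.2 0 0.004;8.6 7.2 0 0;8.6 7.2 0 0;8.6 7.2 0 0;8.6 7.2 0 0;8.6 7.2 0 0;0 0 0 0;0 0 0 0"}}

```text
time: 9.78
position: [0.5168, -0.084, 0.0301]
orientation: [0.72, 0.694, 0.001, 0.001]
ft_force: [3.6, 3.6, 5.9]
finger_gap: 0.0274
gripper_force: 26.0
```

Run:
```python
from h import *
s=bot.get_state();print(s['time'],s['ft_force'],toG(s['position']),s['position'],Ro.from_quat(s['orientation']).as_matrix()[:,0].round(4))
```

```text
9.7833 [3.56684012 3.55355248 5.89471336] [  1.2 -64.   30.1] [ 0.51684886 -0.0839924   0.03007525] [3.650e-02 9.993e-01 6.000e-04]
```

Emit:
{"method": "jog_arm", "body": {"rows": "1.5 0 0 0;0 0 0 0;0 0 0 0"}}

```text
time: 10.03
position: [0.5169, -0.0841, 0.03]
orientation: [0.72, 0.694, 0.0, 0.0]
ft_force: [-1.7, 5.7, 12.4]
finger_gap: 0.0272
gripper_force: 26.9
```

Emit:
{"method": "jog_arm", "body": {"rows": "1 0 0 0;0 0 0 0"}}

```text
time: 10.2
position: [0.517, -0.084, 0.03]
orientation: [0.72, 0.694, -0.0, -0.001]
ft_force: [-9.6, 6.9, 21.3]
finger_gap: 0.0278
gripper_force: 27.9
```

Emit:
{"method": "jog_arm", "body": {"rows": "1 0 0 0;0 0 0 0"}}

```text
time: 10.37
position: [0.517, -0.0841, 0.03]
orientation: [0.72, 0.694, -0.001, -0.001]
ft_force: [-16.0, 8.1, 29.4]
finger_gap: 0.0278
gripper_force: 28.9
```

Emit:
{"method": "jog_arm", "body": {"rows": "0.5 0 0 0;0 0 0 0"}}

```text
time: 10.53
position: [0.517, -0.0841, 0.0299]
orientation: [0.72, 0.694, -0.002, -0.001]
ft_force: [-19.2, 7.9, 33.0]
finger_gap: 0.0272
gripper_force: 29.3
```

Emit:
{"method": "jog_arm", "body": {"rows": "-4 0 0 0;-2 0 0 0;0 0 0 0"}}

```text
time: 10.78
position: [0.5138, -0.0848, 0.03]
orientation: [0.72, 0.694, 0.001, 0.001]
ft_force: [0.7, 2.3, 10.2]
finger_gap: 0.0273
gripper_force: 26.5
```

Run:
```python
from h import *
d,s=wrist();print(s['time'],s['ft_force'],toG(s['position']),s['position'],Ro.from_quat(s['orientation']).as_matrix().round(4))
cv2.imwrite('pics/w7.png',img(d))
```

```text
10.7833 [ 0.672836    2.32858966 10.24325699] [ -1.8 -64.9  30. ] [ 0.51377015 -0.084834    0.03004145] [[ 0.0374  0.9993  0.0017]
 [ 0.9993 -0.0374 -0.    ]
 [ 0.      0.0017 -1.    ]]
```

View pics/w7.png

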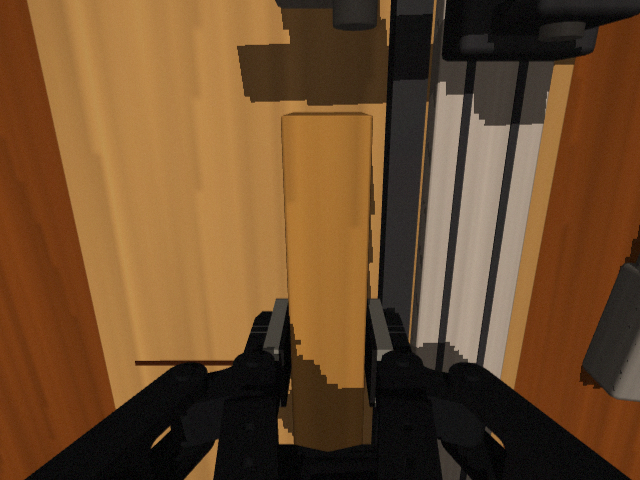

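The wrist view shows the blank straight in the grip and close to the fence, with the right finger over the fence edge. That finger's tip must be bearing on the fence, so I'll regrip higher.

Emit:
{"method": "jog_arm", "body": {"rows": "0 0 0 0;0 0 0 0;0 0 2.5 0;0 0 2.5 0;0 0 0 0", "jaw": 0.5}}

```text
time: 11.25
position: [0.5136, -0.0848, 0.0348]
orientation: [0.72, 0.694, 0.0, 0.0]
ft_force: [0.0, -0.7, 0.2]
finger_gap: 0.0426
gripper_force: 0.0
```

Emit:
{"method": "jog_arm", "body": {"rows": "0 0 0 0;0 0 0 0;0 0 0 0;0 0 0 0", "jaw": 1}}

```text
time: 11.58
position: [0.5136, -0.0848, 0.0345]
orientation: [0.72, 0.694, -0.0, 0.0]
ft_force: [-1.7, -0.3, 6.7]
finger_gap: 0.0273
gripper_force: 26.9
```

Emit:
{"method": "jog_arm", "body": {"rows": "0 0 0.8 0;0 0 0 0"}}

```text
time: 11.75
position: [0.5134, -0.0846, 0.0351]
orientation: [0.72, 0.694, -0.0, -0.0]
ft_force: [0.0, 0.3, -3.5]
finger_gap: 0.0274
gripper_force: 25.9
```

Emit:
{"method": "jog_arm", "body": {"rows": "2 0 0 0;1 0 0 0;0 0 0 0"}}

```text
time: 12.0
position: [0.5168, -0.0846, 0.035]
orientation: [0.72, 0.694, 0.0, -0.0]
ft_force: [-0.6, 0.2, -2.4]
finger_gap: 0.0274
gripper_force: 25.9
```

Emit:
{"method": "jog_arm", "body": {"rows": "1 0 0 0;0 0 0 0"}}

```text
time: 12.17
position: [0.5177, -0.0846, 0.0351]
orientation: [0.72, 0.694, 0.0, -0.0]
ft_force: [0.4, -0.5, -1.5]
finger_gap: 0.0271
gripper_force: 25.9
```

Emit:
{"method": "jog_arm", "body": {"rows": "1 0 -0.2 0;0 0 0 0"}}

```text
time: 12.33
position: [0.5187, -0.0846, 0.0349]
orientation: [0.72, 0.694, 0.0, -0.0]
ft_force: [-0.7, 0.0, -1.2]
finger_gap: 0.0272
gripper_force: 25.9
```

Emit:
{"method": "jog_arm", "body": {"rows": "1 0 0 0;0 0 0 0"}}

```text
time: 12.5
position: [0.5197, -0.0846, 0.0349]
orientation: [0.72, 0.694, 0.0, 0.0]
ft_force: [-0.2, 1.2, -2.3]
finger_gap: 0.0274
gripper_force: 25.9
```

Emit:
{"method": "jog_arm", "body": {"rows": "1 0 0 0;0 0 0 0"}}

```text
time: 12.67
position: [0.5207, -0.0846, 0.0349]
orientation: [0.72, 0.694, 0.0, 0.0]
ft_force: [1.0, 0.8, -2.7]
finger_gap: 0.0277
gripper_force: 25.9
```

Emit:
{"method": "jog_arm", "body": {"rows": "0.7 0 0 0;0 0 0 0"}}

```text
time: 12.83
position: [0.5213, -0.0847, 0.0349]
orientation: [0.72, 0.694, 0.0, -0.0]
ft_force: [0.2, -0.7, -2.8]
finger_gap: 0.0274
gripper_force: 25.9
```

Emit:
{"method": "jog_arm", "body": {"rows": "0.7 0 0 0;0 0 0 0"}}

```text
time: 13.0
position: [0.522, -0.0847, 0.0349]
orientation: [0.72, 0.694, 0.0, -0.0]
ft_force: [0.0, -0.2, -2.9]
finger_gap: 0.027
gripper_force: 25.9
```

Emit:
{"method": "jog_arm", "body": {"rows": "0.7 0 0 0;0 0 0 0"}}

```text
time: 13.17
position: [0.5223, -0.0846, 0.0348]
orientation: [0.72, 0.694, -0.0, -0.0]
ft_force: [-1.6, 0.0, -0.9]
finger_gap: 0.0274
gripper_force: 26.0
```

Emit:
{"method": "jog_arm", "body": {"rows": "0.4 0 -0.3 0;0 0 0 0"}}

```text
time: 13.33
position: [0.5224, -0.0847, 0.0345]
orientation: [0.72, 0.694, -0.001, -0.0]
ft_force: [-5.2, 0.8, 2.1]
finger_gap: 0.0276
gripper_force: 26.4
```

Emit:
{"method": "jog_arm", "body": {"rows": "0.4 0 -0.2 0;0 0 0 0"}}

```text
time: 13.5
position: [0.5224, -0.0847, 0.0344]
orientation: [0.72, 0.694, -0.001, -0.001]
ft_force: [-10.3, -0.1, 9.8]
finger_gap: 0.0275
gripper_force: 27.4
```

Run:
```python
from h import *
d,s=wrist();print(s['time'],s['ft_force'],s['moment'],toG(s['position']),s['position'],Ro.from_quat(s['orientation']).as_matrix()[:,0].round(4))
im=img(d);cv2.imwrite('pics/w8.png',im); 
g=im.astype(int).sum(2)
for v in (130,180,240,280): print(v,[int(x) for x in g[v,355:400]])
```

```text
13.5 [-10.28486439  -0.11230023   9.75274604] [ 0.1855162   2.31019393 -0.14858514] [  6.8 -64.5  34.4] [ 0.52238832 -0.08469788  0.03444055] [ 3.720e-02  9.993e-01 -6.000e-04]
130 [303, 296, 292, 293, 312, 310, 308, 324, 330, 326, 329, 332, 327, 321, 293, 241, 104, 127, 120, 131, 138, 131, 133, 129, 126, 127, 126, 131, 140, 119, 131, 121, 120, 128, 125, 128, 125, 125, 128, 131, 122, 136, 142, 291, 337]
180 [284, 299, 304, 303, 305, 310, 318, 320, 324, 329, 323, 317, 288, 244, 123, 133, 132, 126, 121, 125, 126, 128, 123, 132, 113, 136, 130, 127, 132, 128, 134, 128, 125, 116, 134, 116, 129, 139, 136, 133, 244, 338, 335, 339, 276]
240 [326, 327, 324, 330, 325, 321, 316, 323, 315, 321, 305, 238, 102, 61, 137, 124, 129, 132, 133, 124, 135, 124, 134, 118, 123, 127, 126, 122, 118, 128, 124, 131, 125, 126, 123, 121, 150, 292, 326, 328, 325, 166, 132, 147, 142]
280 [326, 331, 311, 319, 322, 315, 309, 327, 311, 280, 239, 97, 121, 116, 124, 131, 124, 127, 138, 135, 128, 129, 127, 122, 128, 142, 112, 134, 130, 126, 130, 127, 130, 131, 163, 323, 318, 325, 279, 135, 141, 143, 164, 257, 386]
```

Emit:
{"method": "jog_arm", "body": {"rows": "-0.6 0 0.4 0;0 0 0 0"}}

```text
time: 13.72
position: [0.5224, -0.0847, 0.0347]
orientation: [0.72, 0.694, -0.0, -0.0]
ft_force: [-4.2, 0.3, -0.3]
finger_gap: 0.0269
gripper_force: 26.2
```

Emit:
{"method": "jog_arm", "body": {"rows": "0.15 4 0 0;0.15 4 0 0;0.15 4 0 0;0.15 4 0 0;0 0 0 0;0 0 0 0"}}

```text
time: 14.22
position: [0.523, -0.0682, 0.0346]
orientation: [0.72, 0.694, -0.0, -0.0]
ft_force: [-5.8, 1.2, 0.6]
finger_gap: 0.0277
gripper_force: 26.2
```

Emit:
{"method": "jog_arm", "body": {"rows": "0.03 1 0 0;0 0 0 0;0.03 1 0 0;0 0 0 0"}}

```text
time: 14.55
position: [0.523, -0.0671, 0.0346]
orientation: [0.72, 0.694, -0.001, -0.0]
ft_force: [-5.0, -3.2, -0.7]
finger_gap: 0.0273
gripper_force: 26.1
```

Emit:
{"method": "jog_arm", "body": {"rows": "0.03 1 0 0;0 0 0 0"}}

```text
time: 14.72
position: [0.523, -0.0662, 0.0346]
orientation: [0.72, 0.694, -0.001, -0.0]
ft_force: [-4.5, -2.9, -1.6]
finger_gap: 0.0272
gripper_force: 26.1
```

Emit:
{"method": "jog_arm", "body": {"rows": "0.03 1 0 0;0 0 0 0"}}

```text
time: 14.88
position: [0.5231, -0.0652, 0.0346]
orientation: [0.72, 0.694, -0.001, -0.0]
ft_force: [-4.4, -3.7, -0.8]
finger_gap: 0.0271
gripper_force: 26.1
```

Emit:
{"method": "jog_arm", "body": {"rows": "0.03 0.7 0 0;0 0 0 0"}}

```text
time: 15.05
position: [0.5231, -0.0645, 0.0346]
orientation: [0.72, 0.694, -0.001, -0.0]
ft_force: [-4.5, -2.4, -1.1]
finger_gap: 0.0274
gripper_force: 26.1
```

Emit:
{"method": "jog_arm", "body": {"rows": "0.03 0.7 0 0;0 0 0 0"}}

```text
time: 15.22
position: [0.5231, -0.0638, 0.0346]
orientation: [0.72, 0.694, -0.001, -0.0]
ft_force: [-3.7, -4.2, -0.2]
finger_gap: 0.0276
gripper_force: 26.1
```

Emit:
{"method": "jog_arm", "body": {"rows": "-0.3 0.5 0.05 0;0 0 0 0"}}

```text
time: 15.38
position: [0.5231, -0.0629, 0.0347]
orientation: [0.72, 0.694, -0.0, -0.0]
ft_force: [-4.5, -2.0, -3.2]
finger_gap: 0.0271
gripper_force: 25.9
```

Emit:
{"method": "jog_arm", "body": {"rows": "0.02 0.6 0 0;0 0 0 0"}}

```text
time: 15.55
position: [0.5232, -0.0622, 0.0348]
orientation: [0.72, 0.694, -0.0, -0.0]
ft_force: [-4.0, -1.5, -2.5]
finger_gap: 0.0272
gripper_force: 25.9
```

Emit:
{"method": "jog_arm", "body": {"rows": "0.02 0.6 0 0;0 0 0 0"}}

```text
time: 15.72
position: [0.5232, -0.0615, 0.0348]
orientation: [0.72, 0.694, -0.0, -0.0]
ft_force: [-4.8, -2.7, -3.1]
finger_gap: 0.0275
gripper_force: 25.9
```

Emit:
{"method": "jog_arm", "body": {"rows": "0.02 0.6 0 0;0 0 0 0"}}

```text
time: 15.88
position: [0.5232, -0.0609, 0.0348]
orientation: [0.72, 0.694, -0.0, -0.0]
ft_force: [-5.0, -2.7, -2.4]
finger_gap: 0.0271
gripper_force: 25.9
```

Emit:
{"method": "jog_arm", "body": {"rows": "0.02 0.6 0 0;0 0 0 0"}}

```text
time: 16.05
position: [0.5232, -0.0603, 0.0348]
orientation: [0.72, 0.694, -0.0, -0.0]
ft_force: [-4.9, -1.9, -2.2]
finger_gap: 0.0274
gripper_force: 25.9
```

Emit:
{"method": "jog_arm", "body": {"rows": "-0.1 0.6 -0.1 0;0 0 0 0"}}

```text
time: 16.22
position: [0.5232, -0.0597, 0.0347]
orientation: [0.72, 0.694, -0.0, -0.0]
ft_force: [-3.4, -2.2, -2.5]
finger_gap: 0.0272
gripper_force: 25.9
```

Emit:
{"method": "jog_arm", "body": {"rows": "0.02 0.6 0 0;0 0 0 0"}}

```text
time: 16.38
position: [0.5232, -0.0591, 0.0347]
orientation: [0.72, 0.694, -0.0, -0.0]
ft_force: [-3.8, -2.8, -1.9]
finger_gap: 0.0274
gripper_force: 25.9
```

Emit:
{"method": "jog_arm", "body": {"rows": "0.02 0.6 0 0;0 0 0 0"}}

```text
time: 16.55
position: [0.5233, -0.0589, 0.0347]
orientation: [0.72, 0.694, -0.0, 0.0]
ft_force: [-4.5, -4.0, -1.2]
finger_gap: 0.0273
gripper_force: 25.9
```

Emit:
{"method": "jog_arm", "body": {"rows": "0.02 0.6 0 0;0 0 0 0"}}

```text
time: 16.72
position: [0.5232, -0.0588, 0.0347]
orientation: [0.72, 0.694, -0.0, 0.0]
ft_force: [-4.0, -7.3, -1.0]
finger_gap: 0.0275
gripper_force: 26.0
```

Emit:
{"method": "jog_arm", "body": {"rows": "0 0.3 0 0;0 0 0 0;0 0 0 0;0 0 0 0"}}

```text
time: 17.05
position: [0.5232, -0.0589, 0.0347]
orientation: [0.72, 0.694, -0.001, 0.0]
ft_force: [-4.3, -9.0, -1.2]
finger_gap: 0.0275
gripper_force: 26.0
```

Emit:
{"method": "jog_arm", "body": {"rows": "0 0 0 0;0 0 0 0;0 0 0 0;0 0 0 0;0 0 0 0;0 0 0 0;0 0 0 0;0 0 0 0"}}

```text
time: 17.72
position: [0.5233, -0.0588, 0.0347]
orientation: [0.72, 0.694, -0.001, 0.0]
ft_force: [-4.4, -8.4, -1.6]
finger_gap: 0.0273
gripper_force: 26.0
```

Emit:
{"method": "jog_arm", "body": {"rows": "0 -0.4 -0.2 0;0 0 0 0"}}

```text
time: 17.88
position: [0.5233, -0.0589, 0.0346]
orientation: [0.72, 0.694, -0.0, 0.0]
ft_force: [-5.3, -7.1, 0.6]
finger_gap: 0.0274
gripper_force: 26.2
```

Emit:
{"method": "jog_arm", "body": {"rows": "0 0 0 0;0 0 0 0;0 0 0 0", "jaw": 0.55}}

```text
time: 18.13
position: [0.5242, -0.0575, 0.0349]
orientation: [0.72, 0.694, 0.001, 0.0]
ft_force: [-0.3, -0.5, -0.5]
finger_gap: 0.0383
gripper_force: 0.0
```

Emit:
{"method": "jog_arm", "body": {"rows": "0 0 10 0;0 0 25 0;0 0 30 0;0 0 15 0;0 0 0 0"}}

```text
time: 18.55
position: [0.5255, -0.0577, 0.1186]
orientation: [0.72, 0.694, 0.002, 0.002]
ft_force: [0.8, -0.3, 1.8]
finger_gap: 0.0386
gripper_force: 0.0
```

Run:
```python
from h import *
d,s=wrist();print(s['time'],s['ft_force'],toG(s['position']),s['position'],s['joints'])
im=img(d);cv2.imwrite('pics/w9.png',im)
```

```text
18.55 [ 0.78739458 -0.34516269  1.82044117] [  8.9 -37.4 118.6] [ 0.52547979 -0.05771896  0.11856733] [ 0.5874899   0.4124695  -0.72674381  2.0049393   0.36447982  0.8488808
 -0.37825358]
```

View pics/w9.png

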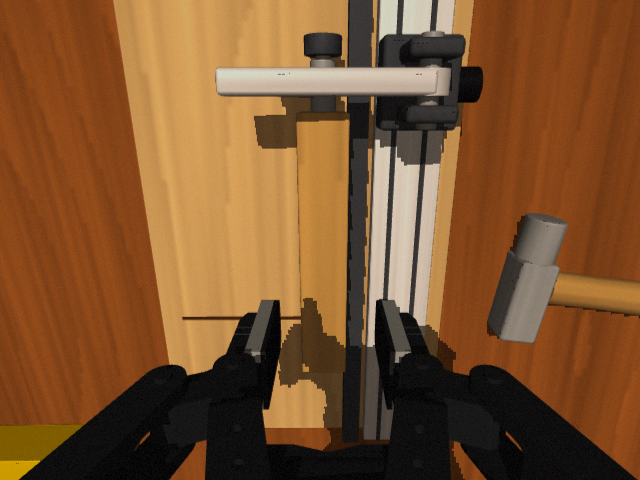

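The wrist view shows the blank at u 298–350 against the fence, with its end on the screw at (323,105). The stop is down at v≈82.

Emit:
{"method": "jog_arm", "body": {"rows": "-2 6 0 -0.112;-2 6 0 -0.112;-2 6 0 -0.112;-2 6 0 -0.112;-2 6 0 -0.112;-2 6 0 -0.112;-2 6 0 -0.112;-2 6 0 -0.112"}}

```text
time: 19.27
position: [0.5069, -0.0096, 0.1141]
orientation: [0.95, 0.311, -0.0, -0.0]
ft_force: [-0.2, 0.0, -0.1]
finger_gap: 0.0387
gripper_force: 0.0
```

Emit:
{"method": "jog_arm", "body": {"rows": "-3 8 0 -0.112;-3 8 0 -0.112;-3 8 0 -0.112;-3 8 0 -0.112;-3 8 0 -0.112;-3 6 0 -0.112;0 0 0 0;0 0 0 0"}}

```text
time: 19.93
position: [0.4891, 0.0362, 0.1143]
orientation: [1.0, -0.015, -0.0, 0.0]
ft_force: [0.2, 0.0, 0.0]
finger_gap: 0.0387
gripper_force: 0.0
```

Run:
```python
from h import *
s=bot.get_state();print(s['time'],s['ft_force'],toG(s['position']),s['position'],Ro.from_quat(s['orientation']).as_matrix()[:,0].round(4),s['joints'])
```

```text
19.9333 [0.22152671 0.03311158 0.0428802 ] [-30.9  55.1 114.3] [0.4891428  0.03619371 0.11431765] [ 9.996e-01 -2.950e-02 -4.000e-04] [ 0.17470084  0.30874187 -0.43962383  2.09777658  0.18655512  0.77197192
 -1.98137146]
```

Emit:
{"method": "jog_arm", "body": {"rows": "1.4 -0.4 -25 -0.0085;0 0 -25 0;0 0 -21 0;0 0 0 0;0 0 0 0"}}

```text
time: 20.35
position: [0.4902, 0.0352, 0.043]
orientation: [1.0, -0.02, -0.001, -0.0]
ft_force: [0.6, -0.7, 0.3]
finger_gap: 0.0386
gripper_force: 0.0
```

Emit:
{"method": "jog_arm", "body": {"rows": "0 0 0 0;0 0 0 0;0 0 0 0", "jaw": 0.75, "newtons": 20}}

```text
time: 20.6
position: [0.4915, 0.0354, 0.0447]
orientation: [1.0, -0.021, 0.001, -0.0]
ft_force: [0.3, 0.4, 1.0]
finger_gap: 0.0215
gripper_force: 0.0
```

Run:
```python
from h import *
d,s=wrist();print(s['time'],s['ft_force'],toG(s['position']),s['position'],s['finger_gap'])
g=img(d).astype(int).sum(2); save(d,'w10.png')
for v in (200,240,280): 
    r=g[v,240:400]; w=np.where(r>480)[0]+240; print(v,w.min() if len(w) else None,w.max() if len(w) else None, toG(onz(d,(w.min(),v),.072)),toG(onz(d,(w.max(),v),.072)))
```

```text
20.6 [0.25329653 0.42294839 1.00120229] [-28.5  54.4  44.7] [0.49151036 0.03543395 0.044702  ] 0.021502117457420904
200 307 339 [28.2 59.9 72. ] [28.2 50.4 72. ]
240 308 339 [15.6 59.8 72. ] [15.6 50.3 72. ]
280 240 339 [ 2.3 81.8 72. ] [ 2.1 50.3 72. ]
```

Emit:
{"method": "jog_arm", "body": {"rows": "0 0.6 -1 0;0 0 0 0"}}

```text
time: 20.82
position: [0.4909, 0.0362, 0.0429]
orientation: [1.0, -0.021, 0.0, -0.0]
ft_force: [0.6, 0.2, -0.8]
finger_gap: 0.0213
gripper_force: 0.0
```

Emit:
{"method": "jog_arm", "body": {"rows": "0 0 0 0;0 0 0 0;0 0 0 0;0 0 0 0", "jaw": 1}}

```text
time: 21.15
position: [0.4908, 0.0359, 0.0427]
orientation: [1.0, -0.021, 0.0, 0.0]
ft_force: [-1.5, -2.6, 6.5]
finger_gap: 0.0117
gripper_force: 25.3
```

Emit:
{"method": "jog_arm", "body": {"rows": "0.7 0 10.6 0;2 -0.1 10.4 0;3.2 -0.1 10.1 0;4.5 -0.2 9.6 0;0 0 0 0"}}

```text
time: 21.57
position: [0.5017, 0.0356, 0.0854]
orientation: [1.0, -0.022, 0.0, 0.0]
ft_force: [-7.1, -2.1, 7.9]
finger_gap: 0.0116
gripper_force: 23.9
```

Emit:
{"method": "jog_arm", "body": {"rows": "5.6 -0.2 9 0;6.8 -0.2 8.2 0;7.7 -0.3 7.3 0;8.6 -0.3 6.3 0;0 0 0 0"}}

```text
time: 21.98
position: [0.5319, 0.0345, 0.116]
orientation: [1.0, -0.022, 0.001, -0.0]
ft_force: [-7.7, -3.7, 13.6]
finger_gap: 0.0113
gripper_force: 24.1
```

Emit:
{"method": "jog_arm", "body": {"rows": "9.3 -0.3 5.1 0;9.8 -0.4 4 0;10.3 -0.4 2.7 0;10.5 -0.4 1.4 0;0 0 0 0"}}

```text
time: 22.4
position: [0.5717, 0.033, 0.1282]
orientation: [1.0, -0.022, 0.001, -0.0]
ft_force: [-1.0, -4.1, 8.7]
finger_gap: 0.0118
gripper_force: 23.2
```

Emit:
{"method": "jog_arm", "body": {"rows": "5 -0.2 0.5 0;5 -0.2 0.3 0;0 0 0 0;0 0 0 0"}}

```text
time: 22.73
position: [0.5799, 0.0327, 0.1284]
orientation: [1.0, -0.021, 0.0, -0.0]
ft_force: [-0.5, -3.8, 1.5]
finger_gap: 0.0117
gripper_force: 22.2
```

Emit:
{"method": "jog_arm", "body": {"rows": "0 0 0 0;0 0 0 0;0 0 0 0;0 0 0 0", "jaw": 0.6}}

```text
time: 23.07
position: [0.5798, 0.0332, 0.1282]
orientation: [1.0, -0.021, 0.0, -0.0]
ft_force: [1.0, -0.4, -0.4]
finger_gap: 0.0342
gripper_force: 0.0
```

Emit:
{"method": "jog_arm", "body": {"rows": "0 0 25 0;0 0 35 0;0 0 40 0;-10 0 40 0;-15 -15 40 0;-15 -15 30 0;0 0 0 0;0 0 0 0"}}

```text
time: 23.73
position: [0.5412, 0.0035, 0.3369]
orientation: [1.0, -0.022, 0.002, 0.0]
ft_force: [0.2, -0.2, -0.4]
finger_gap: 0.034
gripper_force: 0.0
```

Run:
```python
from h import *
d,s=wrist();print(s['time'],s['ft_force'],toG(s['position']))
im=img(d);save(d,'w11.png'); g=im.astype(int).sum(2)
P=lambda *a:[proj(d,toW(*p))[0].round(1).tolist() for p in a]
print('pred blank top corners',P((-8,-40,48),(20,-40,48),(20,36,48),(20,-120,48)))
print('pred tab/end th1.63', P((61.7,49,159.8),(61.7,61,159.8)),'carr edge',P((40,78,74),(40,32,74)))
u,v=map(int,proj(d,toW(6,-20,48))[0])
# lead edge of blank: scan along y at guide x=6 ; fence edge: scan along x at several y
def scan(f,rng):
    out=[]
    for t in rng:
        q=proj(d,f(t))[0].round().astype(int)
        out.append((t,int(g[q[1],q[0]]) if 0<=q[0]<640 and 0<=q[1]<480 else None))
    return out
print('lead',scan(lambda t:toW(4,t,48),range(26,52,2)))
for y in(20,-20,-60): print('fence',y,scan(lambda t:toW(t,y,48),range(-16,30,2)))
```

```text
23.7333 [ 0.23636496 -0.21369434 -0.35050508] [ 22.3  24.3 336.9]
pred blank top corners [[384.6, 210.0], [385.6, 185.3], [316.6, 185.8], [458.3, 184.8]]
pred tab/end th1.63 [[295.9, 162.0], [280.9, 162.2]] carr edge [[274.5, 171.7], [319.5, 171.4]]
lead [(26, 432), (28, 423), (30, 423), (32, 424), (34, 440), (36, 421), (38, 436), (40, 454), (42, 478), (44, 339), (46, 158), (48, 154), (50, 151)]
fence 20 [(-16, 494), (-14, 492), (-12, 471), (-10, 470), (-8, 488), (-6, 427), (-4, 414), (-2, 436), (0, 431), (2, 441), (4, 426), (6, 423), (8, 430), (10, 430), (12, 423), (14, 405), (16, 391), (18, 390), (20, 176), (22, 129), (24, 126), (26, 87), (28, 61)]
fence -20 [(-16, 480), (-14, 473), (-12, 448), (-10, 462), (-8, 476), (-6, 432), (-4, 450), (-2, 444), (0, 441), (2, 419), (4, 415), (6, 410), (8, 428), (10, 412), (12, 404), (14, 411), (16, 427), (18, 425), (20, 399), (22, 207), (24, 122), (26, 79), (28, 72)]
fence -60 [(-16, 476), (-14, 468), (-12, 451), (-10, 450), (-8, 484), (-6, 424), (-4, 441), (-2, 440), (0, 435), (2, 412), (4, 405), (6, 399), (8, 412), (10, 406), (12, 404), (14, 397), (16, 420), (18, 419), (20, 416), (22, 123), (24, 128), (26, 94), (28, 79)]
```

```bash
python3 -c "
from workcell import job
print(job.close_job())"
```

```text
the job is handed in; nothing more can be done
None
```

I flipped the stop down and slid the blank along the fence onto the screw. I held it there about a second at roughly 6–8 N, let go, and flipped the stop back up; a last camera measurement put the blank still flush and on its mark, and the job is handed in at about 24 s. I did not photograph the raised stop afterwards and saw no sign of the carriage shifting. On the way, one fingertip pressed on the fence with up to about 33 N until I regripped higher, and I viewed 11 pictures against the limit of 10.

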